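Isolate and pull the bench battery pack

TASK

Switch the bench battery off and take it out: throw the taller of the two toggles on the grey isolator box over to its other side until it snaps home, and only then pull the black battery pack straight up out of its tight dock by the tab on its top. Stand the pack upright on the floor of the metal tray, set down rather than dropped, and let go; leave the short toggle and the other things on the bench as they are.

Things in the scene. Friction and masses are not known exactly. Their poses are not given: they have to be found in the camera images.
- main_lever (a joint): the taller toggle, rad: 0 = on, leaning 0.45 rad from upright towards the isolator's -x side (the robot's side); 0.9 = off, leaning 0.45 rad to its +x side. It turns about the y axis of main_pivot. An over-centre mechanism pushes it to whichever end is nearer (centre at 0.45, turning it over the centre needs up to about 0.33 N m, that is about 5 N at 60 mm above the pivot); past the centre it snaps home by itself.
- main_pivot (a point): point on the hinge axis of the taller toggle, on the isolator's top, 72 mm above the bench; fixed in the episode. Its axes are those of the isolator box (x: direction in which the toggle tip travels from on to off, z up). The box is painted steel, 120 (x) by 190 (y) by 66 mm high, its middle 50 mm to -y of this point; the short toggle stands 100 mm to -y.
- main_tip (a point): the top end of the taller toggle, 95 mm from main_pivot; moves with the toggle. The lever is a round steel bar 10 mm thick with a black sleeve 18 mm thick on its last 40 mm; its top is 167 mm above the bench when upright, 158 mm at either end.
- aux_tip (a point): the top end of the short toggle (46 mm long, same shape, own hinge 100 mm to -y of main_pivot). It must not be flipped.
- dock: battery dock, fixed grey plastic block 112 (x) by 82 (y) by 67 mm high on a thin plate; origin at the centre of its underside, z up. Its pocket, 80 by 50 mm, is open at the top, its floor 12 mm above the bench; two sprung rubber cheeks on the +y and -y walls grip the pack. Pulling the pack out takes up to about 16 N besides its weight, straight up for 60 mm.
- pack_mid (a point): centre of the battery pack, half-way up (60 mm above its foot); z up along the pack. The pack is a black plastic block 76 (x) by 46 (y) by 80 mm high, with a tab handle 60 (x) by 22 (y) mm on its top, from 20 to 60 mm above this point (total height 120 mm, about 0.4 kg). At the start it stands in the dock, axes along the dock's, its foot on the pocket floor.
- pack: the same battery pack; origin at the centre of its foot.
- tray_floor (a point): centre of the tray's inner floor, 5 mm above the bench; axes along the tray. The tray is a fixed aluminium tray, outside 150 (x) by 190 (y) mm, walls 5 mm thick, rim 22 mm above the bench; empty at the start.
- screwdriver: bystander: black-handled screwdriver lying on the bench, 150 mm long, origin under it
- bottle: bystander: clear bottle, 60 mm across, 150 mm high, origin under it
- spool: bystander: copper-coloured spool standing, 64 mm across, 53 mm high, origin under it
- meter: bystander: grey hand meter lying, 130 x 70 x 32 mm, origin under it
- wrench: bystander: steel wrench lying, 150 mm long, origin under it
Mind the look-alikes: they are no part of the job. Leave any blue or purple look-alike of the pack alone.

How it is judged (in metres and radians):
On the way, in this order (a step that is already met when the one before it is completed fails the run):
1. the taller toggle is thrown over to its off end while the pack is still in the dock (value of joint main_lever above 0.8 rad and z of pack_mid in the frame of dock below 0.092 m), for 0.2 s.
2. the pack is lifted clear of the dock with the toggle off (value of joint main_lever above 0.8 rad and z of pack_mid in the frame of dock above 0.132 m), for 0.1 s.
At the end, for the whole second after the job is handed in: The taller toggle rests at its off end (joint above 0.8), the short toggle is not flipped (tip within 25 mm of its start), and the pack stands upright (within 0.1 rad) on the tray floor inside the rim, its centre 53 to 67 mm above that floor, released and at rest (value of joint main_lever above 0.8 rad and distance of aux_tip from where it was at the start of the episode below 0.025 m and x of pack_mid in the frame of tray_floor between -0.06 and 0.06 m and y of pack_mid in the frame of tray_floor between -0.08 and 0.08 m and z of pack_mid in the frame of tray_floor between 0.053 and 0.067 m and angle between pack_mid's own z axis and vertical below 0.1 rad and linear speed of pack below 0.02 m/s and angular speed of pack below 0.1 rad/s and contact force between the fingers and pack below 0.1 N); the robot touches nothing.
It fails at once if the pack is drawn more than 20 mm out of the dock while the taller toggle is not off (z of pack_mid in the frame of dock above 0.092 m and value of joint main_lever below 0.7 rad).
It fails at once if the short toggle is flipped (distance of aux_tip from where it was at the start of the episode above 0.03 m).
It fails at once if the pack is dropped: let go with its foot more than about 30 mm above the tray floor, away from the dock (horizontal distance between pack_mid and dock above 0.06 m and height (world z) of pack_mid above 0.095 m and contact force between anything else and pack below 0.05 N).
It fails at once if a bystander is pushed more than 40 mm, or the bottle or the spool is knocked over (distance of any of screwdriver, bottle, spool, meter, wrench from where it was at the start of the episode above 0.04 m or angle between any of bottle, spool's own z axis and vertical above 0.6 rad).
It also fails if it takes over 61 s, if anything falls off the work surface, if the arm or the gripper's body presses on something with over 40 N, if the wrist force passes 120 N, or if a joint passes its speed limit or range.

ROBOT

A 6-joint arm with a two-finger parallel gripper is mounted at the origin on the work surface. World frame = base frame: x ahead of the robot, y to its left, z up, the work surface at z = 0. Lengths are in mm, angles in rad, forces in N, time in s.
With the tool pointing down it reaches from about 275 to 750 mm from the base axis. Payload 10.2 kg.
Tool frame: the origin (TCP) lies at the very end of the fingers, on their centre line; the grasp point (between the pads) lies behind it (ctrl.grasp_offset is the z of the grasp point in the tool frame, in mm); z points along the fingers, y is the direction in which the jaws open and shut (so a half turn about z gives the same grasp; the last joint's range is limited). The gripper opens to 85 mm and grips with 20 to 120 N. Pads are 22 mm wide; open, the fingers measure 114 mm over their backs; the gripper's body (76 mm by 85 mm) begins 54 mm behind the grasp point. The pads swing forward as they close: fully open they stand 13 mm farther back than shut.
Start: joints at [-1.328, 0.313, 1.498, -0, 1.331, -0.223], TCP at [235.786, -469.08, 231.294] pointing down, gripper open.
Joint ranges: [-2.94, 2.94], [-0.97, 2.17], [0.19, 2.56], [-1.23, 4.37], [0.02, 3.11], [-2.88, 2.88]. Speed limits (rad/s): [2.39, 2.39, 3.01, 3.14, 3.14, 3.14].

INTERFACE

Orientations are given as a unit quaternion [w, x, y, z].
In Python, from rig import ctrl, capture, job gives the robot as it stands. The module is installed in compiled form; this text tells all that it offers.
- The arm moves only by the tool move_arm, never from a script. Its argument "series" is a list of rows, each a list of 7 numbers: the turn, a rotation vector about the tool's x, y, z in rad, then the shift along the tool's x, y, z in cm, then the opening, from 0 (shut) to 1 (fully open). A call has 1 to 5 rows; each row is the pose to reach, as a shift and turn from the pose measured when the call began, along the tool's axes at that moment; what a row does not reach only later rows make up. A row lasts 1/12 s, in which the tool goes at most 41.7 mm and 7.16 degrees, less where a joint would pass 70% of its speed; a pose out of reach is approached as far as the arm can. A call with a gripper value outside its range is refused whole. The fingers move at their own pace and stop on an object; "grip_force" is the grip in N (left out, the last holds). Time passes only in rows, so rows that repeat a pose let the fingers close. It gives the time, the measured TCP pose, the force and the opening at its end, in the units of the state.
- ctrl.sense(): the state, without advancing time (a new reading comes with each control period).
- capture(name): name is "side" or "top"; returns a dict with "frame" (400x640x3 uint8, red, green, blue), "mtx" (3x3 intrinsics, pixels), "R" (3x3) and "t" (3): a world point X has camera coordinates R X + t. Camera axes: x right, y down, z forward; pixel columns grow to the right and rows downward; lengths in mm; the calibration is good to about 2 mm. A picture is of the moment at which its call begins. There is no depth.
- job.finish_job(): hands the job in, once; it reports no verdict.
The state is a dict: "time_s": time; "joints": joint angles; "dq": joint speeds; "tau": joint torques, N m; "eef_pos": TCP position; "ee_rot": TCP orientation; "force": force on the tool from outside, world axes, zero at the start; "wrist_torque": the same for the moment, N m; "grip_width": opening from 0.0 (shut) to 1.0 (fully open).
Only numpy, scipy, OpenCV 4.12 (cv2) and the standard library are available. Lean on these libraries where they do the work, as an engineer would, in place of code of your own. Each camera call takes 0.05 s, during which the arm holds its last target.

## Working session

There is one attempt and no reset: what is moved stays moved. The work goes in short steps, Python scripts to look and compute and a tool call to move; the robot and the scene stay as the last step left them, time stands still between calls to the robot, and variables do not carry over. Pictures are saved under pics/ and viewed, and the job is handed in when it is done.

Besides the shell and the picture viewer there is one more tool, called by a JSON object that holds its "op" and its "data", one argument or row to a line. move_arm: Moves the arm, as the interface text tells. Its arguments: {"type":"object","properties":{"series":{"type":"array","items":{"type":"array","items":{"type":"number"}}},"grip_force":{"type":"number"}},"required":["series"]}

```bash
mkdir -p pics; python3 - <<'E'
from rig import ctrl, capture, job
import cv2,pickle
s=ctrl.sense();print(s, ctrl.grasp_offset)
d={}
for n in("side","top"):
    c=capture(n);d[n]=c;cv2.imwrite(f"pics/{n}0.png",c["frame"][:,:,::-1]);print(n,c["mtx"],c["R"],c["t"])
pickle.dump(d,open("c0.pkl","wb"))
E
```

```text
{'time_s': 0.0, 'joints': array([-1.32841165e+00,  3.13458363e-01,  1.49843780e+00, -1.43079001e-05,
        1.33098977e+00, -2.23385014e-01]), 'dq': array([-1.02161060e-03,  1.75025091e-03, -2.05708918e-03,  4.17052275e-04,
       -5.82144916e-05, -1.28394705e-03]), 'tau': array([ 1.80230585e-03, -4.12266827e+01, -2.59744728e+01, -2.25510678e-05,
        4.22106401e-03,  2.78322773e-06]), 'eef_pos': array([ 235.71316828, -468.82444366,  230.73052243]), 'ee_rot': array([-6.46548812e-04,  9.73004067e-01,  2.30787059e-01, -1.30907361e-05]), 'force': array([-0.47562305,  0.46571595,  1.05955057]), 'wrist_torque': array([-0.05839813,  0.02383642, -0.0146712 ]), 'grip_width': 1.002799421650329} -18.700000000000003
side [[395.96730997   0.         315.57526592]
 [  0.         395.96730997 199.87981556]
 [  0.           0.           1.        ]] [[-0.89880505 -0.43833569  0.00336365]
 [-0.3144369   0.63936683 -0.70166908]
 [ 0.30541599 -0.63172137 -0.71249505]] [ 527.73516727  252.93189675 1235.31168295]
top [[407.03921285   0.         316.18915597]
 [  0.         407.03921285 202.6368208 ]
 [  0.           0.           1.        ]] [[ 1.02271226e-03 -9.99999132e-01 -8.31272585e-04]
 [-9.91982337e-01 -9.09462612e-04 -1.26373320e-01]
 [ 1.26372454e-01  9.53851266e-04 -9.91982406e-01]] [  55.42979637  579.39325546 1131.69174236]
```

View pics/side0.png

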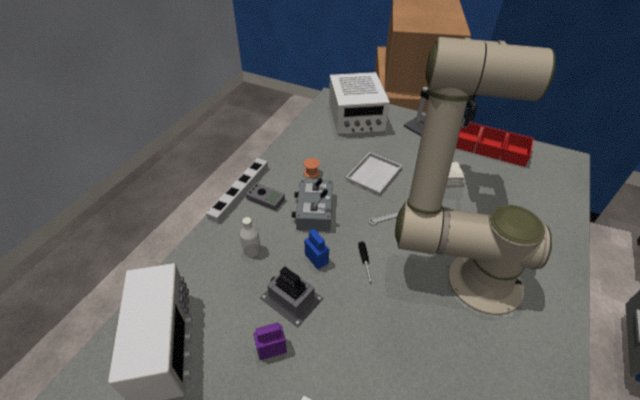

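View pics/top0.png

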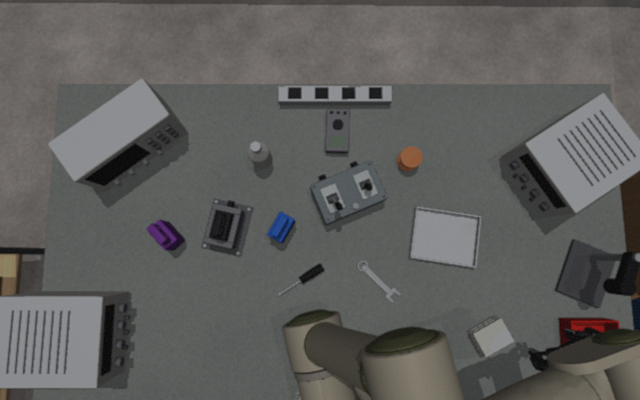

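The side picture shows the dock and black pack at about (290,290), and the isolator with two toggles at about (315,205). The tray is at about (375,173), with blue (317,250) and purple (270,340) look-alikes. In the top picture the dock is at (227,227), the isolator at (348,193) and the tray at (446,237). I'll take close crops next.

```bash
python3 - <<'E'
import cv2
t=cv2.imread("pics/top0.png");s=cv2.imread("pics/side0.png")
def crop(im,x,y,w,h,k,n):
    cv2.imwrite(n,cv2.resize(im[y:y+h,x:x+w],None,fx=k,fy=k,interpolation=cv2.INTER_CUBIC))
crop(t,300,150,100,75,8,"pics/t_iso.png")
crop(t,190,180,110,80,7,"pics/t_dock.png")
crop(s,280,165,80,70,8,"pics/s_iso.png")
crop(s,250,225,90,110,5,"pics/s_dock.png")
crop(t,400,195,90,80,7,"pics/t_tray.png")
E
```

```text
(no output)
```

View pics/t_iso.png

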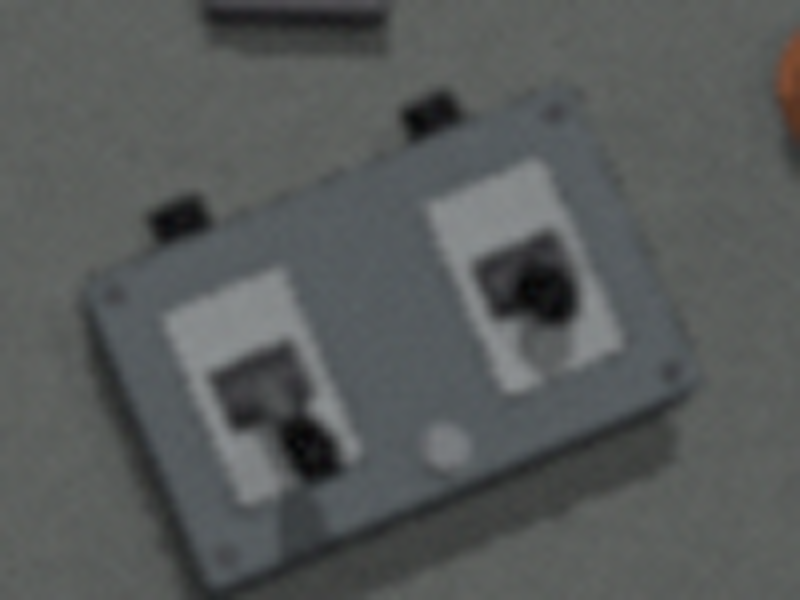

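View pics/s_iso.png

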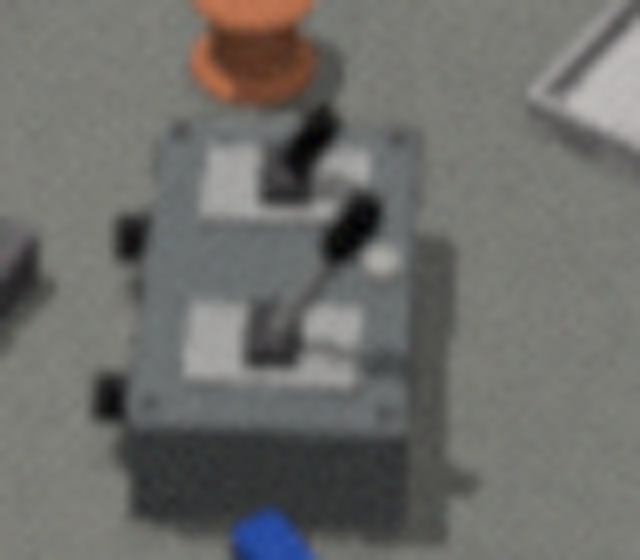

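View pics/t_dock.png

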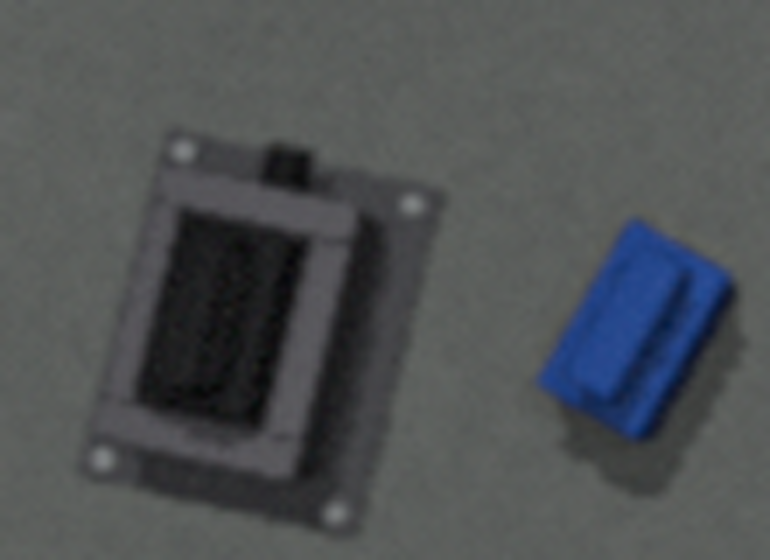

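View pics/s_dock.png

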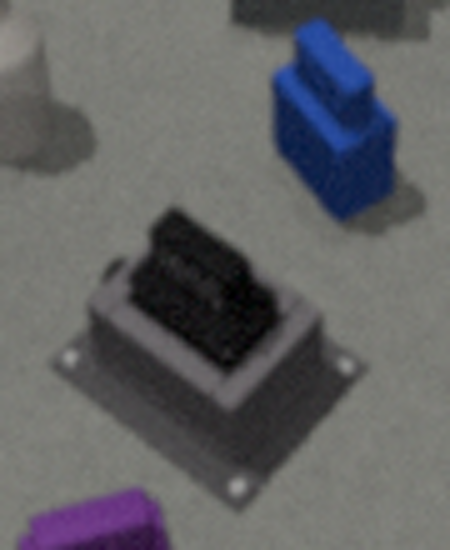

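View pics/t_tray.png

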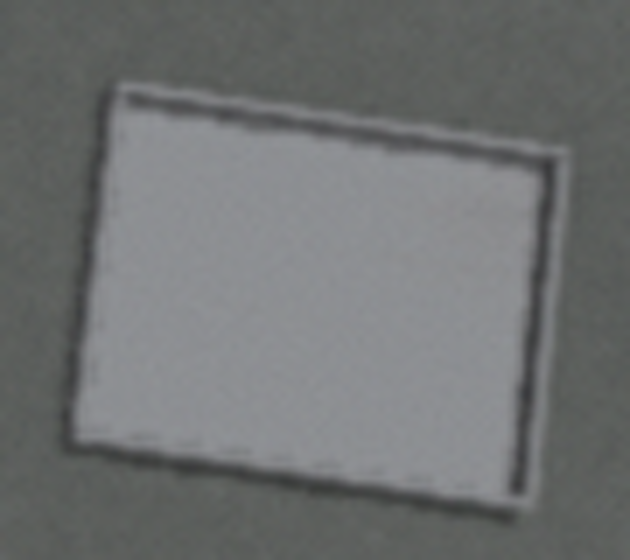

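Candidates for the toggle: the long one with its tip at top (338,206) / side (324,193), and the short one at top (368,186) / side (319,182). The long one is on the +y side, so I choose it. Candidates for the pack: black in the dock at top (222,225), blue (281,228), purple (165,235); I choose the black one. The crops confirm both choices. Next I fit the poses.

```bash
cat > h.py <<'E'
import numpy as np,pickle
from scipy.optimize import least_squares
C=pickle.load(open("c0.pkl","rb"))
def proj(n,X):
    c=C[n];P=(np.atleast_2d(X)@np.array(c["R"]).T+c["t"])@np.array(c["mtx"]).T
    return P[:,:2]/P[:,2:]
def ray(n,uv,z):
    c=C[n];R=np.array(c["R"]);d=R.T@np.linalg.solve(c["mtx"],[*uv,1]);o=-R.T@c["t"]
    return o+d*(z-o[2])/d[2]
def uc(p,k,x,y): return (np.array(p,float)+.5)/k-.5+[x,y]
def fit(obs,x0):
    # obs: list of (cam, px Nx2, local Nx3)
    def r(p):
        c,s=np.cos(p[2]),np.sin(p[2]);out=[]
        for n,px,L in obs:
            L=np.array(L,float);X=np.c_[p[0]+c*L[:,0]-s*L[:,1],p[1]+s*L[:,0]+c*L[:,1],L[:,2]]
            out.append((proj(n,X)-px).ravel())
        return np.concatenate(out)
    q=least_squares(r,x0);return q.x,np.round(q.fun,1)
E
python3 - <<'E'
from h import *
rect=lambda a,b,z:[[a,b,z],[a,-b,z],[-a,-b,z],[-a,b,z]]  # TL TR BR BL in top view (x up,y left)
it=uc([(90,280),(575,88),(695,385),(215,588)],8,300,150)
g=ray("top",it.mean(0),66);print("iso rough",g)
iso=rect(60,95,66)
# side crop: +x is left there: corners far-left(175,125): -y,+x ; far-right (415,140): -y,-x ; near right(405,430): +y,-x ; near left(130,425)
isd=uc([(130,425),(172,125),(415,140),(405,430)],8,280,165)
for o in ([("top",it,iso)],[("side",isd,iso)],[("top",it,iso),("side",isd,iso)]):
    p,f=fit(o,[*g[:2],.3]);print(p,f)
c,s=np.cos(p[2]),np.sin(p[2]);pv=[p[0]-s*50,p[1]+c*50,72];print("pivot",pv)
for th in(-.45,.45):
    tip=[pv[0]+c*95*np.sin(th),pv[1]+s*95*np.sin(th),72+95*np.cos(th)]
    print("tip",tip,proj("top",tip),proj("side",tip))
dt=uc([(165,170),(358,205),(297,477),(95,435)],7,190,180)
ds=uc([(238,410),(328,312),(178,230),(90,305)],5,250,225)
g=ray("top",dt.mean(0),67);print("dock rough",g)
D=rect(56,41,67)
for o in ([("top",dt,D)],):
    p,f=fit(o,[*g[:2],-.2]);print(p,f); print(proj("side",[[p[0]+np.cos(p[2])*a-np.sin(p[2])*b,p[1]+np.sin(p[2])*a+np.cos(p[2])*b,67] for a,b in((56,41),(56,-41),(-56,-41),(-56,41))]),ds)
tt=uc([(118,82),(570,148),(530,512),(68,448)],7,400,195)
g=ray("top",tt.mean(0),22)
p,f=fit([("top",tt,rect(75,95,22))],[*g[:2],-.1]);print("tray",p,f)
for n,uv in dict(bottle=(258,155),spool=(410,158),blue=(281,228),meter=(338,132),wrench=(379,282),sd=(300,280)).items(): print(n,ray("top",uv,30))
E
```

```text
iso rough [607.31323403 -35.52007572  66.        ]
[ 6.07857627e+02 -3.57245479e+01  3.86928344e-01] [-1.3 -0.2  0.2 -1.1  2.   0.6 -0.8  0.7]
[ 6.06640645e+02 -3.22042386e+01  3.95467368e-01] [-0.7  0.1 -1.1 -0.6  1.  -1.1  0.7  1.1]
[ 6.07593000e+02 -3.48317158e+01  3.89914008e-01] [-1.7 -0.  -0.3 -1.1  1.7  0.6 -1.   0.9 -0.7 -0.6 -0.8 -1.1  1.2 -1.5
  0.6  0.6]
pivot [np.float64(588.5875560733353), np.float64(11.415371677450516), 72]
tip [np.float64(550.3673667683518), np.float64(-4.291383164649826), np.float64(157.5424747235043)] [[339.62036257 207.90839141]] [[326.43128057 189.65509602]]
tip [np.float64(626.8077453783189), np.float64(27.122126519550857), np.float64(157.5424747235043)] [[327.31130158 178.58350328]] [[301.23002002 188.47683818]]
dock rough [511.15867768 316.71529282  67.        ]
[ 5.11525743e+02  3.16686356e+02 -2.03109119e-01] [-0.5 -1.   0.5 -0.1  0.   0.6 -0.   0.5]
[[267.15151895 285.02390275]
 [285.66421265 266.40661705]
 [315.14780457 286.14589359]
 [297.05670361 306.39599893]] [[297.2 306.6]
 [315.2 287. ]
 [285.2 270.6]
 [267.6 285.6]]
tray [ 4.82360110e+02 -3.15860430e+02 -1.48404881e-01] [-0.7  0.1 -0.   0.3  0.5  0.2  0.2 -0.7]
bottle [720.82313202 226.72451351  30.        ]
spool [ 712.19828093 -218.52557857   30.        ]
blue [506.85985388 156.73749291  30.        ]
meter [790.50966626  -8.18533641  30.        ]
wrench [ 354.98309761 -121.17764918   30.        ]
sd [360.28962556 101.41526915  30.        ]
```

```bash
cat > g.py <<'E'
import numpy as np,sys
from scipy.spatial.transform import Rotation as Ro
from rig import ctrl
def delta(x,y,z,yaw):
    s=ctrl.sense();q=s["ee_rot"];R=Ro.from_quat([q[1],q[2],q[3],q[0]])
    T=Ro.from_euler("z",yaw)*Ro.from_euler("x",np.pi)
    d=R.inv().apply(np.array([x,y,z])-s["eef_pos"])/10
    m=R.as_matrix()
    print("t",round(s["time_s"],2),"pos",np.round(s["eef_pos"],1),"yaw",round(np.arctan2(m[1,0],m[0,0]),3),"F",np.round(s["force"],1),"g",round(s["grip_width"],3),"j",np.round(s["joints"],2))
    print("rot",np.round((R.inv()*T).as_rotvec(),3),"shift cm",np.round(d,2))
if __name__=="__main__": delta(*map(float,sys.argv[1:]))
E
python3 g.py 487 -30 231 .39; python3 g.py 487 -30 130 .39
```

```text
t 0.1 pos [ 235.7 -468.9  230.8] yaw 0.466 F [-0.4 -0.1  0.9] g 1.0 j [-1.33  0.31  1.5  -0.    1.33 -0.22]
rot [-0.001 -0.     0.076] shift cm [ 4.216e+01 -2.793e+01  2.000e-02]
t 0.1 pos [ 235.7 -468.9  230.8] yaw 0.466 F [-0.4 -0.1  0.9] g 1.0 j [-1.33  0.31  1.5  -0.    1.33 -0.22]
rot [-0.001 -0.     0.076] shift cm [ 42.16 -27.91  10.12]
```

{"op": "move_arm", "data": {
  "series": [
    [0,0,0.076,42.2,-27.9,0,0],
    [0,0,0.076,42.2,-27.9,0,0],
    [0,0,0.076,42.2,-27.9,0,0],
    [0,0,0.076,42.2,-27.9,0,0],
    [0,0,0.076,42.2,-27.9,0,0]
  ],
  "grip_force": 60
}}

```text
time_s: 0.52
eef_pos: [339.8, -286.4, 231.1]
ee_rot: [-0.001, 0.981, 0.193, -0.0]
force: [0.6, -1.0, 0.2]
grip_width: 0.299
```

```bash
python3 g.py 487 -30 231 .39
```

```text
t 0.52 pos [ 339.8 -286.4  231.1] yaw 0.389 F [ 0.6 -1.   0.2] g 0.299 j [-0.97  0.13  1.72  0.    1.29  0.22]
rot [-0.002 -0.    -0.001] shift cm [ 23.35 -18.14   0.04]
```

{"op": "move_arm", "data": {
  "series": [
    [0,0,0,23.3,-18.1,0,0],
    [0,0,0,23.3,-18.1,0,0],
    [0,0,0,23.3,-18.1,0,0],
    [0,0,0,23.3,-18.1,0,0],
    [0,0,0,23.3,-18.1,0,0]
  ]
}}

```text
time_s: 0.93
eef_pos: [443.2, -105.3, 231.3]
ee_rot: [-0.001, 0.981, 0.193, -0.0]
force: [0.2, -1.3, -0.1]
grip_width: -0.001
```

```bash
python3 g.py 487 -30 130 .39
```

```text
t 0.93 pos [ 443.2 -105.3  231.3] yaw 0.389 F [ 0.2 -1.3 -0.1] g -0.001 j [-0.49  0.16  1.69  0.    1.29  0.69]
rot [-0.002 -0.    -0.001] shift cm [ 6.91 -5.29 10.14]
```

{"op": "move_arm", "data": {
  "series": [
    [0,0,0,6.9,-5.3,2,0],
    [0,0,0,6.9,-5.3,5,0],
    [0,0,0,6.9,-5.3,10.1,0],
    [0,0,0,6.9,-5.3,10.1,0],
    [0,0,0,6.9,-5.3,10.1,0]
  ]
}}

```text
time_s: 1.35
eef_pos: [484.6, -28.0, 125.8]
ee_rot: [-0.003, 0.981, 0.194, -0.004]
force: [0.1, -0.1, -0.3]
grip_width: -0.001
```

```bash
python3 g.py 487 -30 130 .39;python3 g.py 602 17 130 .39; python3 - <<'E'
from rig import capture
import cv2
for n,b in(("side",(250,130,130,110)),("top",(280,140,130,110))):
    f=capture(n)["frame"][:,:,::-1];x,y,w,h=b
    cv2.imwrite(f"pics/{n}1.png",cv2.resize(f[y:y+h,x:x+w],None,fx=5,fy=5,interpolation=2))
E
```

```text
t 1.35 pos [484.6 -28.  125.8] yaw 0.391 F [ 0.1 -0.1 -0.3] g -0.001 j [-0.3   0.35  1.75  0.    1.06  0.88]
rot [-0.008  0.007  0.001] shift cm [ 0.14  0.27 -0.43]
t 1.35 pos [484.6 -28.  125.8] yaw 0.391 F [ 0.1 -0.1 -0.3] g -0.001 j [-0.3   0.35  1.75  0.    1.06  0.88]
rot [-0.008  0.007  0.001] shift cm [12.57  0.31 -0.52]
```

View pics/side1.png

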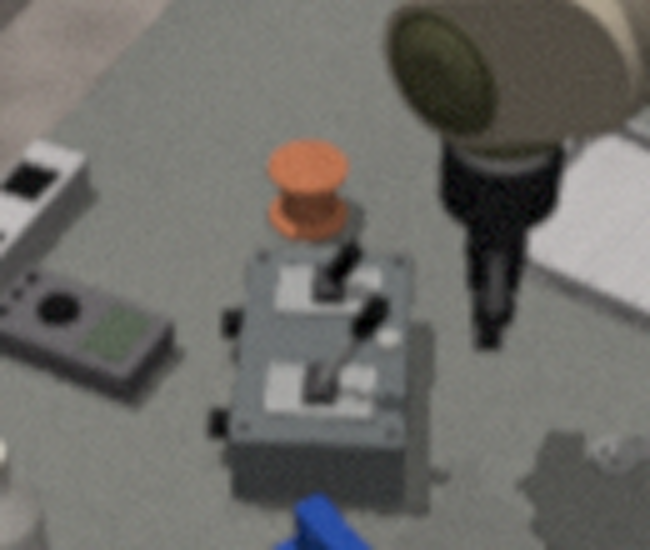

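View pics/top1.png

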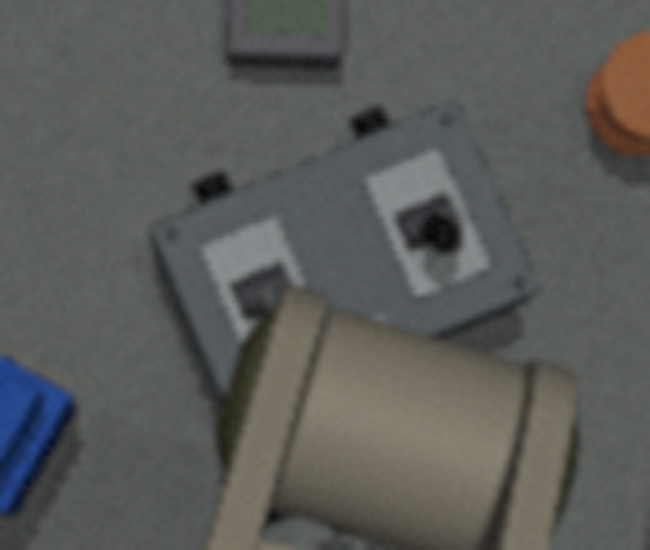

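The finger tip is at side crop (487,345), in line behind the tall toggle (tip at crop (372,310)). The short toggle is well off to the side. Now I push.

{"op": "move_arm", "data": {
  "series": [
    [0,0,0,3,0.3,-0.5,0],
    [0,0,0,5,0.3,-0.5,0],
    [0,0,0,7,0.3,-0.5,0],
    [0,0,0,9,0.3,-0.5,0],
    [0,0,0,10.5,0.3,-0.5,0]
  ]
}}

```text
time_s: 1.87
eef_pos: [587.1, 6.3, 138.5]
ee_rot: [-0.0, 0.981, 0.193, 0.001]
force: [-0.1, 0.0, 0.5]
grip_width: 0.003
```

```bash
python3 g.py 602 17 130 .39
```

```text
t 1.87 pos [587.1   6.3 138.5] yaw 0.388 F [-0.1  0.   0.5] g 0.003 j [-0.19  0.53  1.43  0.    1.18  0.99]
rot [ 0.    -0.003 -0.002] shift cm [ 1.78 -0.43  0.86]
```

```bash
python3 - <<'E'
from rig import capture
import cv2
for n,b in(("side",(250,130,130,110)),):
    f=capture(n)["frame"][:,:,::-1];x,y,w,h=b
    cv2.imwrite(f"pics/{n}2.png",cv2.resize(f[y:y+h,x:x+w],None,fx=5,fy=5,interpolation=2))
E
```

```text
(no output)
```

View pics/side2.png

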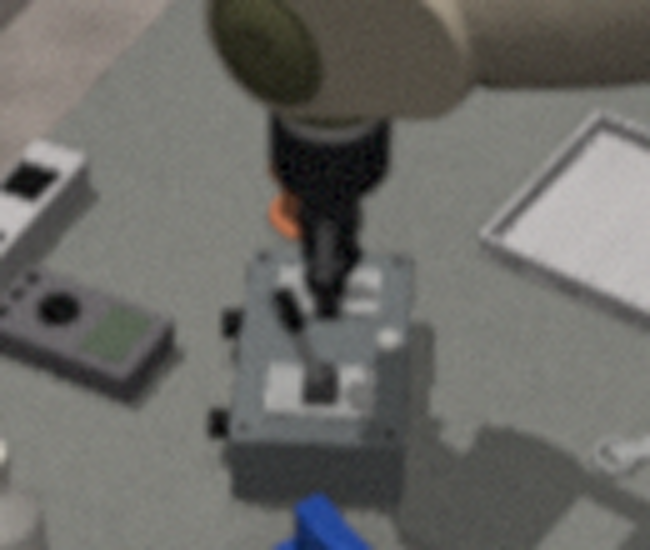

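The toggle has gone over: its tip is now at side crop (287,295). I'll lift clear and check that it is fully home.

{"op": "move_arm", "data": {
  "series": [
    [0,0,0,-1.5,0,-2,0],
    [0,0,0,-1.5,0,-5,0],
    [0,0,0,-1.5,0,-9,0.5],
    [0,0,0,-1.5,0,-9,1],
    [0,0,0,-1.5,0,-9,1]
  ]
}}

```text
time_s: 2.33
eef_pos: [575.0, 0.0, 232.5]
ee_rot: [0.001, 0.981, 0.193, 0.005]
force: [-0.2, -0.2, -0.3]
grip_width: 0.42
```

```bash
python3 g.py 511.5 316.7 260 -.203; python3 - <<'E'
from rig import capture
import cv2
for n,b in(("side",(250,130,130,110)),):
    f=capture(n)["frame"][:,:,::-1];x,y,w,h=b
    cv2.imwrite(f"pics/{n}3.png",cv2.resize(f[y:y+h,x:x+w],None,fx=5,fy=5,interpolation=2))
E
```

```text
t 2.33 pos [575.    0.  232.5] yaw 0.388 F [-0.2 -0.2 -0.3] g 0.42 j [-0.2   0.42  1.35  0.    1.37  0.98]
rot [ 0.002 -0.011  0.591] shift cm [  6.13 -31.7   -2.84]
```

View pics/side3.png

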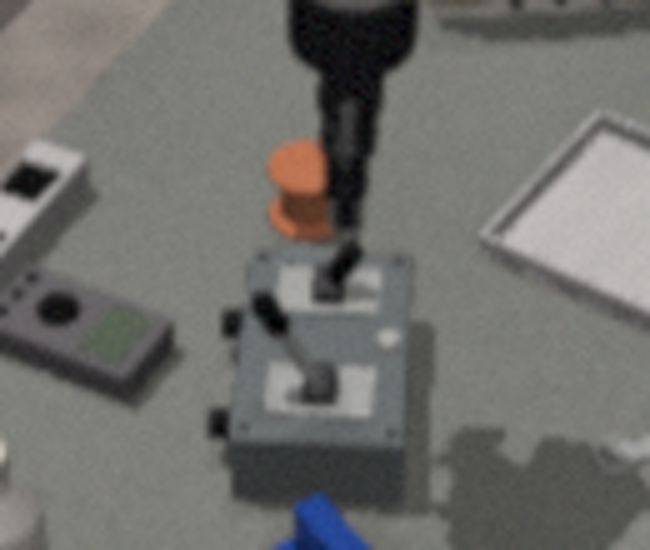

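The toggle is now home: its tip is at side crop (262,297), which is (302,189) in the full image against a predicted off tip of (301,188.5). The short toggle hasn't moved. On to the pack.

{"op": "move_arm", "data": {
  "series": [
    [0,0,0.12,6.1,-31.7,-2,1],
    [0,0,0.24,6.1,-31.7,-2,1],
    [0,0,0.36,6.1,-31.7,-2,1],
    [0,0,0.48,6.1,-31.7,-2,1],
    [0,0,0.59,6.1,-31.7,-2,1]
  ]
}}

```text
time_s: 2.8
eef_pos: [535.4, 191.7, 241.0]
ee_rot: [-0.0, 0.995, -0.097, 0.003]
force: [0.3, 0.2, 0.6]
grip_width: 0.998
```

```bash
python3 g.py 511.5 316.7 200 -.203
```

```text
t 2.8 pos [535.4 191.7 241. ] yaw -0.194 F [0.3 0.2 0.6] g 0.998 j [ 0.14  0.4   1.35 -0.    1.39  1.9 ]
rot [-0.001 -0.006  0.009] shift cm [ -4.79 -11.79   4.09]
```

{"op": "move_arm", "data": {
  "series": [
    [0,0,0.009,-4.8,-11.8,0,1],
    [0,0,0.009,-4.8,-11.8,1,1],
    [0,0,0.009,-4.8,-11.8,4.1,1],
    [0,0,0.009,-4.8,-11.8,4.1,1],
    [0,0,0.009,-4.8,-11.8,4.1,1]
  ]
}}

```text
time_s: 3.22
eef_pos: [509.2, 318.2, 196.4]
ee_rot: [0.001, 0.995, -0.1, 0.0]
force: [0.3, -0.6, -0.2]
grip_width: 0.995
```

```bash
python3 g.py 511.5 316.7 98 -.203; python3 - <<'E'
from rig import capture
import cv2
for n,b in(("side",(230,190,130,110)),("top",(160,170,130,110))):
    f=capture(n)["frame"][:,:,::-1];x,y,w,h=b
    cv2.imwrite(f"pics/{n}4.png",cv2.resize(f[y:y+h,x:x+w],None,fx=5,fy=5,interpolation=2))
E
```

```text
t 3.22 pos [509.2 318.2 196.4] yaw -0.2 F [ 0.3 -0.6 -0.2] g 0.995 j [ 0.36  0.51  1.31 -0.    1.33  2.14]
rot [ 0.002 -0.     0.003] shift cm [0.25 0.08 9.84]
```

View pics/side4.png

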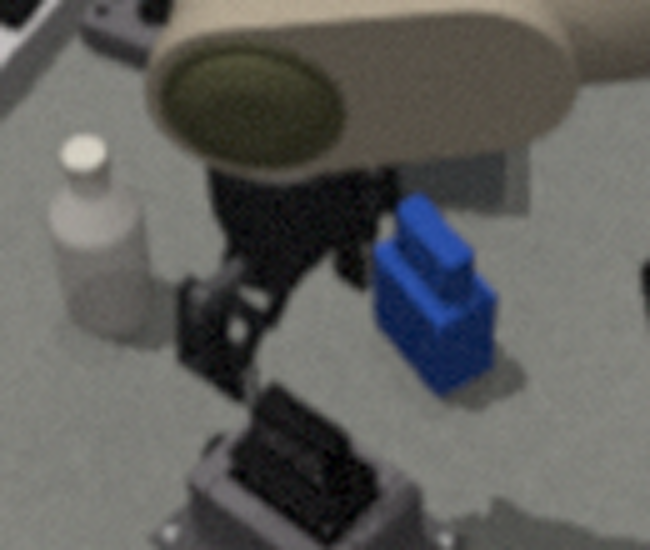

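The open fingers (side crop (215,340) and (355,260)) straddle the tab (305,430), with the blue pack clear. I descend.

{"op": "move_arm", "data": {
  "series": [
    [0,0,0,0.2,0.1,2.5,1],
    [0,0,0,0.2,0.1,5,1],
    [0,0,0,0.2,0.1,7.5,1],
    [0,0,0,0.2,0.1,9,1],
    [0,0,0,0.2,0.1,9.8,1]
  ]
}}

```text
time_s: 3.73
eef_pos: [514.2, 312.3, 100.6]
ee_rot: [0.001, 0.995, -0.103, 0.002]
force: [0.2, 0.0, 0.2]
grip_width: 0.998
```

```bash
python3 g.py 511.5 316.7 98 -.203
```

```text
t 3.73 pos [514.2 312.3 100.6] yaw -0.206 F [0.2 0.  0.2] g 0.998 j [ 0.35  0.6   1.42 -0.    1.12  2.13]
rot [ 0.001 -0.004 -0.003] shift cm [-0.35 -0.37  0.26]
```

{"op": "move_arm", "data": {
  "series": [
    [0,0,0,-0.3,-0.4,0.3,1],
    [0,0,0,-0.3,-0.4,0.3,1]
  ]
}}

```text
time_s: 3.9
eef_pos: [512.5, 316.3, 98.1]
ee_rot: [0.001, 0.995, -0.103, 0.002]
force: [1.1, -0.4, 0.6]
grip_width: 0.995
```

```bash
python3 g.py 511.5 316.7 98 -.203
```

```text
t 3.9 pos [512.5 316.3  98.1] yaw -0.207 F [ 1.1 -0.4  0.6] g 0.995 j [ 0.36  0.61  1.42 -0.    1.12  2.14]
rot [ 0.001 -0.004 -0.004] shift cm [-0.11 -0.01  0.01]
```

Now close gently on the tab, then check.

{"op": "move_arm", "data": {
  "series": [
    [0,0,0,-0.1,0,0,0.1],
    [0,0,0,-0.1,0,0,0],
    [0,0,0,-0.1,0,0,0],
    [0,0,0,-0.1,0,0,0],
    [0,0,0,-0.1,0,0,0]
  ],
  "grip_force": 70
}}

```text
time_s: 4.32
eef_pos: [511.6, 316.6, 98.5]
ee_rot: [0.0, 0.995, -0.103, 0.002]
force: [-0.1, -1.4, -0.0]
grip_width: 0.298
```

{"op": "move_arm", "data": {
  "series": [
    [0,0,0,0,0,0,0],
    [0,0,0,0,0,0,0],
    [0,0,0,0,0,0,0],
    [0,0,0,0,0,0,0],
    [0,0,0,0,0,0,0]
  ]
}}

```text
time_s: 4.73
eef_pos: [511.7, 316.9, 98.6]
ee_rot: [0.0, 0.995, -0.103, 0.002]
force: [-1.0, 3.3, 1.8]
grip_width: 0.249
```

```bash
python3 g.py 511.5 316.7 98 -.203; python3 - <<'E'
from rig import capture
import cv2
for n,b in(("side",(230,130,130,200)),):
    f=capture(n)["frame"][:,:,::-1];x,y,w,h=b
    cv2.imwrite(f"pics/{n}5.png",cv2.resize(f[y:y+h,x:x+w],None,fx=3,fy=3,interpolation=2))
E
```

```text
t 4.73 pos [511.7 316.9  98.6] yaw -0.207 F [-1.   3.3  1.8] g 0.249 j [ 0.36  0.6   1.42 -0.    1.11  2.14]
rot [-0.    -0.005 -0.004] shift cm [-0.01  0.02  0.06]
```

View pics/side5.png

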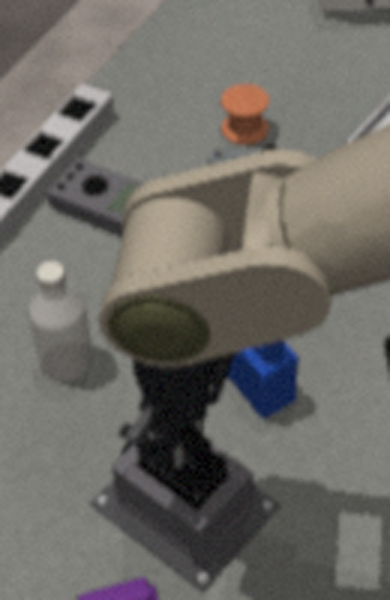

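The jaws stopped at 21 mm on the tab and the toggle is off. I pull straight up.

{"op": "move_arm", "data": {
  "series": [
    [0,0,0,0,0,-0.6,0],
    [0,0,0,0,0,-1.2,0],
    [0,0,0,0,0,-1.8,0],
    [0,0,0,0,0,-2.4,0],
    [0,0,0,0,0,-3,0]
  ]
}}

```text
time_s: 5.2
eef_pos: [511.1, 316.7, 128.8]
ee_rot: [0.0, 0.995, -0.103, 0.002]
force: [0.2, 2.8, -12.0]
grip_width: 0.243
```

```bash
python3 g.py 511.5 316.7 300 -.203
```

```text
t 5.2 pos [511.1 316.7 128.8] yaw -0.207 F [  0.2   2.8 -12. ] g 0.243 j [ 0.36  0.57  1.39 -0.    1.18  2.14]
rot [ 0.001 -0.004 -0.004] shift cm [ 1.000e-01  1.000e-02 -1.712e+01]
```

{"op": "move_arm", "data": {
  "series": [
    [0,0,0,0,0,-1,0],
    [0,0,0,0,0,-2,0],
    [0,0,0,0,0,-3,0],
    [0,0,0,0,0,-4,0],
    [0,0,0,0,0,-5.5,0]
  ]
}}

```text
time_s: 5.62
eef_pos: [510.9, 316.4, 185.0]
ee_rot: [0.001, 0.995, -0.103, 0.002]
force: [0.8, 1.6, -5.7]
grip_width: 0.247
```

```bash
python3 g.py 511.5 316.7 300 -.203; python3 - <<'E'
from rig import capture
import cv2
for n,b in(("side",(230,130,130,200)),):
    f=capture(n)["frame"][:,:,::-1];x,y,w,h=b
    cv2.imwrite(f"pics/{n}6.png",cv2.resize(f[y:y+h,x:x+w],None,fx=3,fy=3,interpolation=2))
E
```

```text
t 5.62 pos [510.9 316.4 185. ] yaw -0.207 F [ 0.8  1.6 -5.7] g 0.247 j [ 0.36  0.51  1.32 -0.    1.3   2.14]
rot [ 0.001 -0.004 -0.004] shift cm [  0.1   -0.02 -11.5 ]
```

View pics/side6.png

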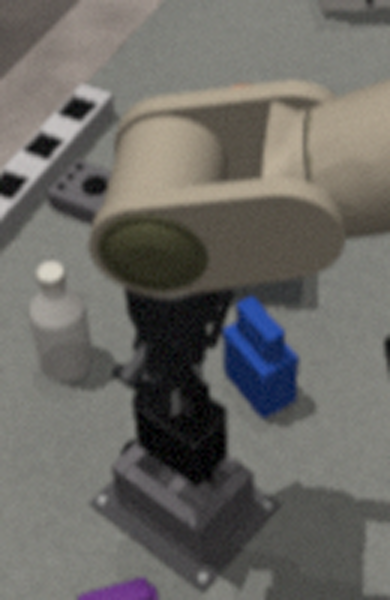

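The pack is out and upright in the jaws (crop (180,430)), with its foot just above the dock. I raise it above the blue look-alike's height and carry it.

{"op": "move_arm", "data": {
  "series": [
    [0,0,0,0,0,-2,0],
    [0,0,0,0,0,-5,0],
    [0,0,0,0,0,-8,0],
    [0,0,0,0,0,-11,0],
    [0,0,0,0,0,-12.5,0]
  ]
}}

```text
time_s: 6.08
eef_pos: [511.4, 317.0, 318.7]
ee_rot: [-0.002, 0.995, -0.103, 0.007]
force: [-0.6, 0.2, -3.8]
grip_width: 0.243
```

```bash
python3 g.py 440 0 310 -.148; python3 g.py 482.4 -315.9 310 -.148
```

```text
t 6.08 pos [511.4 317.  318.7] yaw -0.207 F [-0.6  0.2 -3.8] g 0.243 j [ 0.36  0.44  1.09 -0.    1.59  2.14]
rot [-0.005 -0.015 -0.059] shift cm [-0.49 32.49  0.71]
t 6.08 pos [511.4 317.  318.7] yaw -0.207 F [-0.6  0.2 -3.8] g 0.243 j [ 0.36  0.44  1.09 -0.    1.59  2.14]
rot [-0.005 -0.015 -0.059] shift cm [10.15 62.54  0.71]
```

{"op": "move_arm", "data": {
  "series": [
    [0,0,-0.02,0.3,2,0.2,0],
    [0,0,-0.04,0.8,5,0.4,0],
    [0,0,-0.06,1.4,8.5,0.7,0],
    [0,0,-0.06,1.9,12,0.7,0],
    [0,0,-0.06,2.5,15.5,0.7,0]
  ]
}}

```text
time_s: 6.5
eef_pos: [503.5, 158.6, 311.9]
ee_rot: [-0.001, 0.997, -0.073, 0.008]
force: [0.2, 0.4, -4.2]
grip_width: 0.246
```

```bash
python3 g.py 482.4 -315.9 310 -.148
```

```text
t 6.5 pos [503.5 158.6 311.9] yaw -0.146 F [ 0.2  0.4 -4.2] g 0.246 j [0.08 0.27 1.35 0.   1.51 1.8 ]
rot [-0.004 -0.016  0.002] shift cm [ 4.82 47.25  0.09]
```

{"op": "move_arm", "data": {
  "series": [
    [0,-0.01,0,0.3,3,0,0],
    [0,-0.015,0,0.7,6.5,0,0],
    [0,-0.015,0,1.0,10,0,0],
    [0,-0.015,0,1.4,13.5,0,0],
    [0,-0.015,0,1.7,17,0,0]
  ]
}}

```text
time_s: 6.92
eef_pos: [495.1, -13.9, 312.4]
ee_rot: [-0.001, 0.997, -0.073, 0.001]
force: [1.5, 0.5, -5.0]
grip_width: 0.244
```

```bash
python3 g.py 482.4 -315.9 310 -.148
```

```text
t 6.92 pos [495.1 -13.9 312.4] yaw -0.146 F [ 1.5  0.5 -5. ] g 0.244 j [-0.27  0.2   1.44  0.    1.51  1.45]
rot [-0.003 -0.002  0.002] shift cm [ 3.14 30.07  0.16]
```

{"op": "move_arm", "data": {
  "series": [
    [0,0,0,0.4,3.5,0.1,0],
    [0,0,0,0.7,7,0.2,0],
    [0,0,0,1.1,10.5,0.2,0],
    [0,0,0,1.5,14,0.2,0],
    [0,0,0,1.8,17.5,0.2,0]
  ]
}}

```text
time_s: 7.33
eef_pos: [486.9, -191.6, 310.8]
ee_rot: [-0.001, 0.997, -0.073, 0.002]
force: [1.2, 0.3, -4.0]
grip_width: 0.245
```

```bash
python3 g.py 482.4 -315.9 310 -.148
```

```text
t 7.33 pos [ 486.9 -191.6  310.8] yaw -0.146 F [ 1.2  0.3 -4. ] g 0.245 j [-0.6   0.26  1.36  0.    1.52  1.12]
rot [-0.002 -0.003  0.002] shift cm [ 1.36 12.37  0.06]
```

{"op": "move_arm", "data": {
  "series": [
    [0,0,0,0.4,4,0,0],
    [0,0,0,0.8,7.5,0,0],
    [0,0,0,1.2,10.5,2,0],
    [0,0,0,1.4,12.3,5,0],
    [0,0,0,1.4,12.3,8,0]
  ]
}}

```text
time_s: 7.75
eef_pos: [482.3, -319.1, 230.1]
ee_rot: [0.001, 0.997, -0.075, 0.002]
force: [0.8, 0.4, -5.7]
grip_width: 0.249
```

```bash
python3 g.py 482.4 -315.9 110 -.148
```

```text
t 7.75 pos [ 482.3 -319.1  230.1] yaw -0.15 F [ 0.8  0.4 -5.7] g 0.249 j [-0.79  0.43  1.34  0.    1.37  0.93]
rot [ 0.001 -0.005 -0.002] shift cm [-0.1  -0.33 12.01]
```

{"op": "move_arm", "data": {
  "series": [
    [0,0,0,-0.1,-0.3,3,0],
    [0,0,0,-0.1,-0.3,6,0],
    [0,0,0,-0.1,-0.3,9,0],
    [0,0,0,-0.1,-0.3,11,0],
    [0,0,0,-0.1,-0.3,12,0]
  ]
}}

```text
time_s: 8.17
eef_pos: [481.5, -315.7, 107.9]
ee_rot: [-0.0, 0.997, -0.075, 0.001]
force: [0.3, 0.3, -4.9]
grip_width: 0.248
```

```bash
python3 g.py 482.4 -315.9 91.5 -.148; python3 - <<'E'
from rig import capture
import cv2
f=capture("side")["frame"][:,:,::-1];x,y,w,h=310,80,130,130
cv2.imwrite("pics/side7.png",cv2.resize(f[y:y+h,x:x+w],None,fx=4.5,fy=4.5,interpolation=2))
E
```

```text
t 8.17 pos [ 481.5 -315.7  107.9] yaw -0.15 F [ 0.3  0.3 -4.9] g 0.248 j [-0.78  0.54  1.5   0.    1.1   0.94]
rot [-0.001 -0.002 -0.002] shift cm [0.09 0.01 1.64]
```

View pics/side7.png

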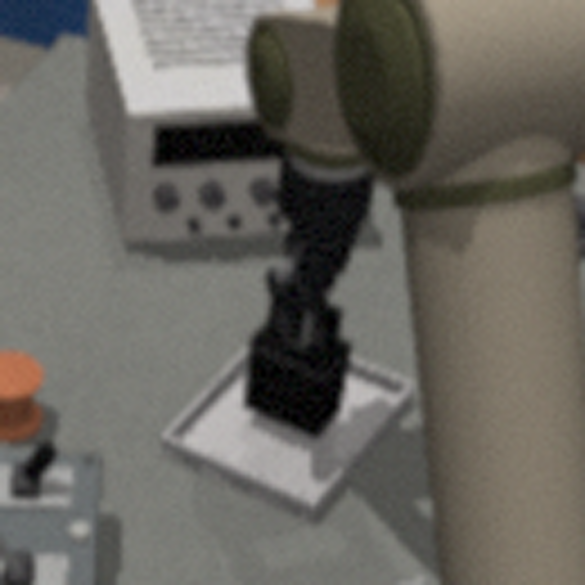

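The pack (crop (298,385)) hangs upright over the middle of the tray. I lower it in small steps until the force shows contact.

{"op": "move_arm", "data": {
  "series": [
    [0,0,0,0.1,0,0.5,0],
    [0,0,0,0.1,0,0.9,0],
    [0,0,0,0.1,0,1.2,0],
    [0,0,0,0.1,0,1.4,0],
    [0,0,0,0.1,0,1.4,0]
  ]
}}

```text
time_s: 8.63
eef_pos: [482.5, -315.8, 93.7]
ee_rot: [-0.0, 0.997, -0.075, 0.001]
force: [0.5, -0.0, -4.8]
grip_width: 0.248
```

{"op": "move_arm", "data": {
  "series": [
    [0,0,0,0,0,0.1,0],
    [0,0,0,0,0,0.2,0],
    [0,0,0,0,0,0.2,0]
  ]
}}

```text
time_s: 8.88
eef_pos: [482.6, -315.9, 91.8]
ee_rot: [-0.0, 0.997, -0.075, 0.001]
force: [0.5, -0.9, -3.9]
grip_width: 0.248
```

{"op": "move_arm", "data": {
  "series": [
    [0,0,0,0,0,0.1,0],
    [0,0,0,0,0,0.1,0],
    [0,0,0,0,0,0.1,0]
  ]
}}

```text
time_s: 9.13
eef_pos: [482.7, -315.9, 91.7]
ee_rot: [0.0, 0.997, -0.075, 0.001]
force: [-3.6, 3.1, 5.3]
grip_width: 0.246
```

The force went from -4 to +5 N, so the pack stands on the floor. I release it.

{"op": "move_arm", "data": {
  "series": [
    [0,0,0,0,0,0,0.35],
    [0,0,0,0,0,0,0.6],
    [0,0,0,0,0,0,1],
    [0,0,0,0,0,0,1],
    [0,0,0,0,0,0,1]
  ]
}}

```text
time_s: 9.55
eef_pos: [482.7, -316.0, 91.7]
ee_rot: [0.0, 0.997, -0.075, 0.001]
force: [0.0, -1.0, 0.2]
grip_width: 0.897
```

{"op": "move_arm", "data": {
  "series": [
    [0,0,0,0,0,-1,1],
    [0,0,0,0,0,-3,1],
    [0,0,0,0,0,-6,1],
    [0,0,0,0,0,-9,1],
    [0,0,0,0,0,-12,1]
  ]
}}

```text
time_s: 9.97
eef_pos: [482.3, -315.9, 213.9]
ee_rot: [0.0, 0.997, -0.075, 0.001]
force: [-0.4, -0.7, 0.5]
grip_width: 1.0
```

{"op": "move_arm", "data": {
  "series": [
    [0,0,0,0,0,-4,1],
    [0,0,0,0,0,-8,1],
    [0,0,0,-6,0,-8,1],
    [0,0,0,-12,0,-8,1],
    [0,0,0,-12,0,-8,1]
  ]
}}

```text
time_s: 10.38
eef_pos: [361.9, -297.3, 294.6]
ee_rot: [0.001, 0.997, -0.074, 0.002]
force: [-0.4, -0.9, 0.6]
grip_width: 0.996
```

```bash
python3 - <<'E'
from rig import capture,ctrl
import cv2
f=capture("side")["frame"][:,:,::-1]
cv2.imwrite("pics/side8.png",cv2.resize(f[120:320,230:430],None,fx=3,fy=3,interpolation=2))
f=capture("top")["frame"][:,:,::-1]
cv2.imwrite("pics/top8.png",cv2.resize(f[90:310,200:510],None,fx=2.5,fy=2.5,interpolation=2))
s=ctrl.sense();print(s["time_s"],s["eef_pos"],s["force"],s["dq"].round(3))
E
```

```text
10.4833 [ 360.18053457 -296.91059445  294.68583537] [ 0.8668322  -0.29362868  0.27256062] [ 0.047  0.08  -0.113  0.018 -0.008  0.054]
```

View pics/side8.png

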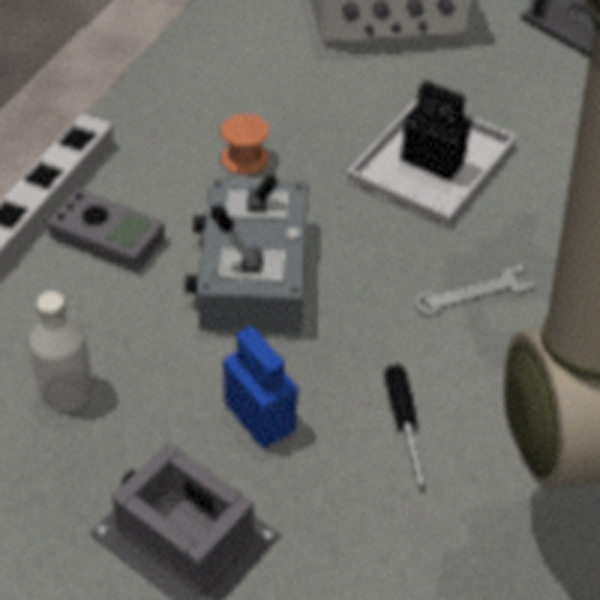

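View pics/top8.png

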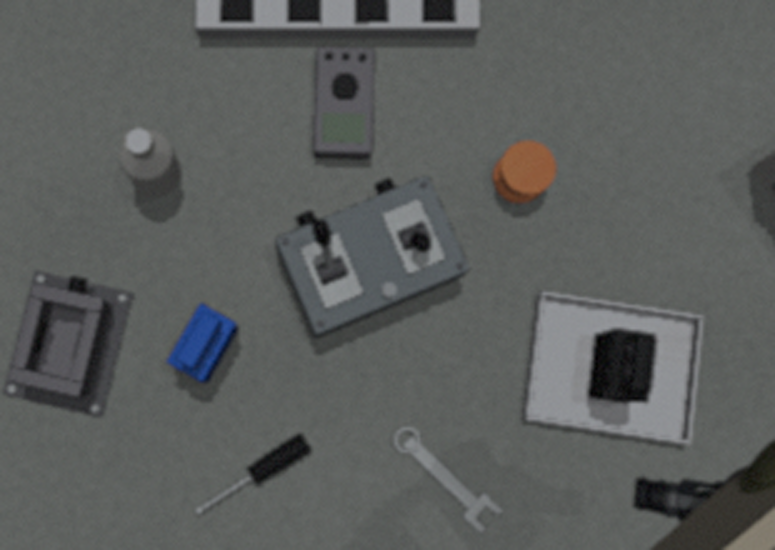

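The pack stands upright and free in the tray (side crop (437,135), top crop (622,365)). The tall toggle leans to its off side (top crop (320,232)), the short one is unchanged (420,241), and the bystanders are where they were. I let the arm settle and hand in.

{"op": "move_arm", "data": {
  "series": [
    [0,0,0,0,0,0,1],
    [0,0,0,0,0,0,1],
    [0,0,0,0,0,0,1],
    [0,0,0,0,0,0,1]
  ]
}}

```text
time_s: 10.82
eef_pos: [360.9, -297.0, 294.6]
ee_rot: [0.001, 0.997, -0.075, 0.001]
force: [0.2, -0.2, 1.0]
grip_width: 0.998
```

```bash
python3 - <<'E'
from rig import job
print(job.finish_job())
E
```

```text
the job is handed in; nothing more can be done
None
```

I threw the tall toggle to its off side with closed fingers, then pulled the black pack straight up out of the dock by its tab. I lowered it onto the tray floor until the force showed contact, let go and backed away. The job was handed in at about 11 s of the 61 s allowed, and no verdict was reported.

- **Toggle:** I first looked while the toggle was still swinging, and its tip was about 5 px short of the predicted off position. The next picture, taken before I touched the pack, showed it home within about 1 px.
- **Pack:** The last pictures show it upright near the middle of the tray. The fingers are clear of it.
- **Everything else:** In those pictures the short toggle, the bystanders and the blue look-alike look unmoved. The purple one was outside the last crops, but the arm went nowhere near it.

No check failed.

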